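Stop the mixer, sniff the vessel's gasket, reset the stop

TASK

Leak-check the pressure vessel: first push the black mushroom stop button down until it latches, and leave it down while you work. Then take the leak wand from its rest and guide its nose tip slowly (about 3 cm a second) along the black gasket line, on the line or just above it and without pressing hard, from the front clamp on the left to the front clamp on the right as the robot sees them. Lay the wand back in its rest as it was, let go, and only then turn the mushroom head clockwise so that it springs up again; leave the other things on the bench where they are.

Things in the scene. Friction and masses are not known exactly. Their poses are not given: they have to be found in the camera images.
- stop_press (a joint): travel of the mushroom stop button along its axis, m: 0 = up, 0.010 = where it rests when latched down, 0.014 = bottom of its stroke. It must be pushed past 0.011 to latch; this takes about 5 N.
- stop_turn (a joint): turn of the mushroom head, rad: 0 = at rest, grows clockwise as one looks at the head, end stop at 1.4; a weak spring turns it back. With the button latched down, a turn past about 0.7 frees the latch and, once let go, the button springs up.
- stop_top (a point): centre of the top of the black round mushroom head; z axis points outward along the button's axis, 28 degrees off vertical towards the station's front (its -x). Moves with the press, not the turn. Head 58 mm wide, 28 mm high, straight-sided (fit to grip) from 9 to 24 mm below this point. This point is 52 mm above the box's sloping face when up, 42 mm when latched.
- station: stop station, fixed: a grey box 130 x 130 x 70 mm, tilted 28 degrees on a dark bracket 160 x 140 mm, highest box edge 137 mm above the table. Origin on the table below the centre of the sloping face; the face centre is 106 mm above it, and looks towards -x and up.
- wand: leak-detector wand, loose, about 0.12 kg: black handle 120 mm long (x), 24 mm wide (y), 28 mm high (z), with a steel nose tube 10 mm thick that leaves the handle's front end along +x for 30 mm, then bends 45 degrees down. Origin at the centre of the handle.
- wand_tip (a point): lowest point of the wand's round nose end: 130 mm ahead (+x) of the handle's centre and 45 mm below it. Axes as the wand's.
- rest: the wand's rest, fixed: aluminium plate 140 x 70 x 8 mm with two grey saddles, 16 mm thick, at x = -44 and +44 mm. Saddle floor 45 mm above the table, side lips 13 mm high and 32 mm apart (inside). The wand lies in it along x, nose to +x, handle's centre over the origin. Origin on the table under its centre.
- rest_seat (a point): where the handle's centre is when the wand lies in its rest: 59 mm above the rest's origin.
- vessel: steel vessel, fixed, flat round top 190 mm wide, 150 mm above the table. A black gasket line 6 mm wide lies flush in the top: a circle of radius 75 mm. Hub 52 mm wide, 50 mm high in the middle. Three dark clamps (16 mm wide, 28 mm high) stand across the line, one at +x, two at 70 degrees either side of -x (the front). Origin on the table under its centre.
- seam0 (a point): point 1 of 6 on the gasket line between the two front clamps, on the side towards the robot, 19.2 degrees (25 mm) apart; the left end, 29 mm from the middle of the left clamp. On the flat top's surface, 150 mm above the table.
- seam1 (a point): point 2 of 6 on the gasket line between the two front clamps, on the side towards the robot, 19.2 degrees (25 mm) apart; counted from the left as the robot sees it. On the flat top's surface, 150 mm above the table.
- seam2 (a point): point 3 of 6 on the gasket line between the two front clamps, on the side towards the robot, 19.2 degrees (25 mm) apart; counted from the left as the robot sees it. On the flat top's surface, 150 mm above the table.
- seam3 (a point): point 4 of 6 on the gasket line between the two front clamps, on the side towards the robot, 19.2 degrees (25 mm) apart; counted from the left as the robot sees it. On the flat top's surface, 150 mm above the table.
- seam4 (a point): point 5 of 6 on the gasket line between the two front clamps, on the side towards the robot, 19.2 degrees (25 mm) apart; counted from the left as the robot sees it. On the flat top's surface, 150 mm above the table.
- seam5 (a point): point 6 of 6 on the gasket line between the two front clamps, on the side towards the robot, 19.2 degrees (25 mm) apart; the right end, 29 mm from the middle of the right clamp. On the flat top's surface, 150 mm above the table.
- beaker: bystander, loose: glass beaker 70 mm wide, 85 mm high; origin at the centre of its underside.
- flask: bystander, loose: green glass flask 80 mm wide, 125 mm high; origin at the centre of its underside.
- bottle: bystander, loose: amber bottle 68 mm wide, 170 mm high; origin at the centre of its underside.
- jar: bystander, loose: white jar 72 mm wide, 100 mm high; origin at the centre of its underside.
- can: bystander, loose: bare metal can 66 mm wide, 120 mm high; origin at the centre of its underside.
- weight: bystander, loose: brass weight 60 mm wide, 80 mm high; origin at the centre of its underside.
- spanner: bystander, loose: spanner 180 mm long lying flat; origin at the centre of its underside.
Mind the look-alikes: they are no part of the job. What is meant by the wand is not turquoise, and is the larger of those in its own colour. Leave any yellow look-alike of the station alone.

How it is judged (in metres and radians):
On the way, in this order (a step that is already met when the one before it is completed fails the run):
1. the stop button is pushed down past the latching point (more than 8 mm) (value of joint stop_press above 0.008 m), for 0.2 s.
2. with the stop latched down, the wand's tip is within 10 mm of gasket point 1 of 6 for 0.2 s (value of joint stop_press above 0.008 m and distance between wand_tip and seam0 below 0.01 m), for 0.2 s.
3. with the stop latched down, the wand's tip is within 10 mm of gasket point 2 of 6 for 0.2 s (value of joint stop_press above 0.008 m and distance between wand_tip and seam1 below 0.01 m), for 0.2 s.
4. with the stop latched down, the wand's tip is within 10 mm of gasket point 3 of 6 for 0.2 s (value of joint stop_press above 0.008 m and distance between wand_tip and seam2 below 0.01 m), for 0.2 s.
5. with the stop latched down, the wand's tip is within 10 mm of gasket point 4 of 6 for 0.2 s (value of joint stop_press above 0.008 m and distance between wand_tip and seam3 below 0.01 m), for 0.2 s.
6. with the stop latched down, the wand's tip is within 10 mm of gasket point 5 of 6 for 0.2 s (value of joint stop_press above 0.008 m and distance between wand_tip and seam4 below 0.01 m), for 0.2 s.
7. with the stop latched down, the wand's tip is within 10 mm of gasket point 6 of 6 for 0.2 s (value of joint stop_press above 0.008 m and distance between wand_tip and seam5 below 0.01 m), for 0.2 s.
8. the wand lies in its rest, nose forward, let go and still, the stop still down (value of joint stop_press above 0.008 m and distance between wand and rest_seat below 0.015 m and angle between the x axis of wand and the x axis of rest, either way round below 0.15 rad and x of wand_tip in the frame of rest above 0.1 m and z of wand in the frame of rest below 0.064 m and y of wand in the frame of rest between -0.008 and 0.008 m and linear speed of wand below 0.02 m/s and contact force between the fingers and wand below 0.1 N), for 0.3 s.
At the end, for the whole second after the job is handed in: The button is up again (less than 3 mm down) and the wand lies at rest in its saddles, nose forward: handle's centre within 15 mm of the seat, within 8 mm sideways, no more than 5 mm above its seat, within 0.15 rad of the rest's direction (value of joint stop_press below 0.003 m and distance between wand and rest_seat below 0.015 m and angle between the x axis of wand and the x axis of rest, either way round below 0.15 rad and x of wand_tip in the frame of rest above 0.1 m and z of wand in the frame of rest below 0.064 m and y of wand in the frame of rest between -0.008 and 0.008 m and linear speed of wand below 0.02 m/s); the robot touches nothing.
It fails at once if the wand presses harder than 25 N on the vessel (contact force between wand and vessel above 25 N).
It fails at once if one of the bystanders is pushed more than 30 mm from its place (distance of any of beaker, flask, bottle, jar, can, weight, spanner from where it was at the start of the episode above 0.03 m).
It also fails if it takes over 72 s, if anything falls off the work surface, if the arm or the gripper's body presses on something with over 40 N, if the wrist force passes 120 N, or if a joint passes its speed limit or range.

ROBOT

A 6-joint arm with a two-finger parallel gripper is mounted at the origin on the work surface. World frame = base frame: x ahead of the robot, y to its left, z up, the work surface at z = 0. Lengths are in m, angles in degrees, forces in N, time in s.
With the tool pointing down it reaches from about 0.375 to 0.925 m from the base axis. Payload 5.7 kg.
Tool frame: the origin (TCP) lies midway between the tips of the shut fingers; the grasp point (between the pads) lies 19 mm behind it; z points along the fingers, y is the line along which they close (so a half turn about z gives the same grasp; the last joint's range is limited). The gripper opens to 85 mm and grips with 20 to 120 N. Pads are 22 mm wide; open, the fingers measure 114 mm over their backs; the gripper's body (76 mm by 85 mm) begins 54 mm behind the grasp point. The pads swing forward as they close: fully open they stand 13 mm farther back than shut.
Start: joints at [-70.938, 20.558, 86.54, -0, 72.909, -6.595], TCP at [0.26, -0.541, 0.231] pointing down, gripper open.
Joint ranges: [-170.27, 170.27], [-57.76, 135], [12.27, 136.19], [-55.21, 235.2], [11.17, 155.16], [-170.74, 170.74]. Speed limits (degrees/s): [136.94, 136.94, 180, 180, 180, 180].

INTERFACE

Orientations are given as a 3x3 rotation matrix whose columns are the frame's x, y, z axes.
In Python, from cell import state, viewer, sign_off, models gives the robot as it stands. The module is installed in compiled form; this text tells all that it offers.
- The arm moves only by the tool servo_tool, never from a script. Its argument "moves" is a list of rows, each a list of 3 entries, a list of its own where there are three numbers: the shift along the tool's x, y, z in mm, then the turn, a rotation vector about the tool's x, y, z in rad, then the finger opening in mm, from 0 to 85.4. A call has 1 to 10 rows; each row shifts and turns the commanded pose from where the row before left it, along the tool's axes as they then stand; what a row does not reach is not made up. A row lasts 1/8 s, in which the tool goes at most 62.5 mm and 10.7 degrees, less where a joint would pass 70% of its speed; a pose out of reach is approached as far as the arm can. A call with a gripper value outside its range is refused whole. The fingers move at their own pace and stop on an object; "grip_force" is the grip in N (left out, the last holds). Time passes only in rows, so rows that do not move let the fingers close. It gives the time, the measured TCP pose, the force, the opening and the grip force at its end, in the units of the state.
- state(): the state, without advancing time (a new reading comes with each control period).
- viewer.capture(name): name is "scene" or "top"; returns a dict with "img" (384x512x3 uint8, red, green, blue), "mtx" (3x3 intrinsics, pixels), "rvec" (rotation vector, rad) and "tvec" (3), from world to camera coordinates, as OpenCV has them. Camera axes: x right, y down, z forward; pixel columns grow to the right and rows downward; lengths in m; the calibration is good to about 2 mm. A picture is of the moment at which its call begins. There is no depth.
- sign_off(): hands the job in; it is judged then, once.
Trained networks look in the newest picture that a camera, given by its name, has taken for a name from the list of things; names that differ only in an ending like _2 or _b are one class to them, and where a whole thing is asked for, a point or a joint stands for the part that bears it (a point fixed in the world has none). Each returns a list of dicts, best first, with "confidence" (0 to 1); they miss things now and then, are a little off and sometimes report something else, mostly with a low value. They report only what shows in the picture. A call takes as long as a camera call. They do not tell look-alikes from the thing itself.
- models.find_in(query, camera): "rect" ([left, top, width, height] in pixels, round what is visible of it).
- models.cut_out(query, camera): "pixels" (384x512 bool, what is visible of it) and "rect" ([left, top, width, height] in pixels, round what is visible of it).
The state is a dict: "clock": time; "joints": joint angles; "qvel": joint speeds; "tau": joint torques, N m; "position": TCP position; "tcp_rot": TCP orientation; "force": force on the tool from outside, world axes, zero at the start; "moment": the same for the moment, N m; "opening": opening from 0.0 (shut) to 1.0 (fully open); "grip_force": force on a finger pad.
Only numpy, scipy, OpenCV 4.12 (cv2) and the standard library are available. Lean on these libraries where they do the work, as an engineer would, in place of code of your own. Each camera call takes 0.05 s, during which the arm holds its last target. There are 200 camera calls.

## Working session

There is one attempt and no reset: what is moved stays moved. The work goes in short steps, Python scripts to look and compute and a tool call to move; the robot and the scene stay as the last step left them, time stands still between calls to the robot, and variables do not carry over. Pictures are saved under pics/ and viewed, at most 13 in all, crops included, and the job is handed in when it is done.

Besides the shell and the picture viewer there is one more tool, called after ">>>" in YAML: its name, and indented under it one key for each argument. servo_tool: Moves the arm, as the interface text tells. Its arguments: {"type":"object","properties":{"moves":{"type":"array"},"grip_force":{"type":"number"}},"required":["moves"]}

```bash
mkdir -p pics
cat > h.py <<'E'
import numpy as np, cv2
from cell import state, viewer, sign_off, models
def cap(n,save=None):
    c=viewer.capture(n)
    if save: cv2.imwrite(save,cv2.cvtColor(c['img'],cv2.COLOR_RGB2BGR))
    return c
def ray(c,uv):
    R=cv2.Rodrigues(np.array(c['rvec'],float))[0];t=np.array(c['tvec'],float).ravel()
    d=R.T@np.linalg.inv(c['mtx'])@np.array([uv[0],uv[1],1.]);return -R.T@t,d
def onz(c,uv,z):
    o,d=ray(c,uv);return o+d*(z-o[2])/d[2]
def proj(c,P):
    return cv2.projectPoints(np.array(P,float).reshape(-1,3),np.array(c['rvec'],float),np.array(c['tvec'],float),np.array(c['mtx'],float),None)[0].reshape(-1,2)
E
python3 - <<'E'
from h import *
for n in('scene','top'):
    c=cap(n,f'pics/{n}0.png');print(n,ray(c,(256,192)))
    for q in('station','stop_top','wand','rest','vessel','beaker','flask','bottle','jar','can','weight','spanner'):
        print(q,[(np.round(d['confidence'],2),np.round(d['rect']).tolist()) for d in models.find_in(q,n)][:4])
s=state();print(s['clock'],s['tcp_rot'],s['force'])
E
```

```text
scene (array([1.2484874 , 0.07032249, 1.19158608]), array([-0.58473213, -0.05986627, -0.80906461]))
station [(np.float64(0.93), [319.0, 187.0, 45.0, 67.0]), (np.float64(0.79), [315.0, 123.0, 46.0, 58.0])]
stop_top [(np.float64(0.74), [328.0, 123.0, 17.0, 16.0]), (np.float64(0.7), [332.0, 186.0, 17.0, 17.0]), (np.float64(0.18), [153.0, 188.0, 13.0, 55.0])]
wand [(np.float64(0.9), [105.0, 171.0, 23.0, 48.0]), (np.float64(0.8), [152.0, 185.0, 15.0, 59.0]), (np.float64(0.16), [234.0, 208.0, 69.0, 75.0])]
rest [(np.float64(0.88), [149.0, 193.0, 26.0, 35.0])]
vessel [(np.float64(0.76), [237.0, 210.0, 63.0, 74.0]), (np.float64(0.6), [316.0, 186.0, 51.0, 68.0])]
beaker [(np.float64(0.72), [260.0, 174.0, 21.0, 29.0])]
flask [(np.float64(0.75), [145.0, 266.0, 27.0, 34.0])]
bottle [(np.float64(0.58), [389.0, 229.0, 29.0, 39.0])]
jar [(np.float64(0.87), [289.0, 211.0, 24.0, 33.0])]
can [(np.float64(0.83), [324.0, 270.0, 30.0, 32.0])]
weight [(np.float64(0.58), [182.0, 194.0, 23.0, 23.0])]
spanner [(np.float64(0.7), [374.0, 183.0, 46.0, 15.0])]
top (array([ 0.3209464 , -0.00394853,  1.8047186 ]),
[... 445 characters left out ...]
 18.0, 15.0])]
vessel []
beaker [(np.float64(0.73), [216.0, 96.0, 56.0, 58.0]), (np.float64(0.64), [234.0, 187.0, 21.0, 16.0])]
flask [(np.float64(0.77), [314.0, 93.0, 20.0, 20.0])]
bottle []
jar [(np.float64(0.86), [208.0, 148.0, 18.0, 24.0])]
can [(np.float64(0.87), [178.0, 99.0, 20.0, 20.0]), (np.float64(0.24), [341.0, 138.0, 7.0, 49.0])]
weight [(np.float64(0.45), [307.0, 169.0, 18.0, 14.0])]
spanner [(np.float64(0.51), [112.0, 209.0, 38.0, 17.0]), (np.float64(0.15), [208.0, 149.0, 21.0, 23.0])]
1.3 [[ 9.01402000e-01  4.32983176e-01 -4.91656457e-05]
 [ 4.32983179e-01 -9.01401995e-01  9.90464595e-05]
 [-1.43256049e-06 -1.10568574e-04 -9.99999994e-01]] [ 0.43989699 -0.0843205  -0.03509507]
```

View pics/scene0.png

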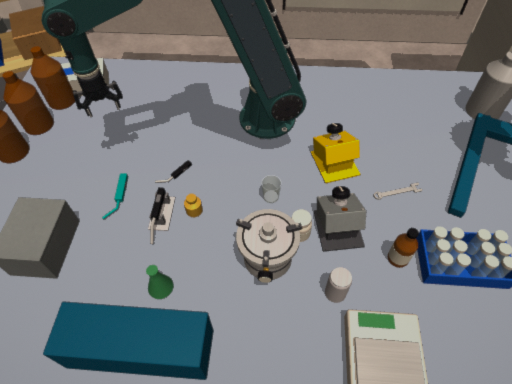

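View pics/top0.png

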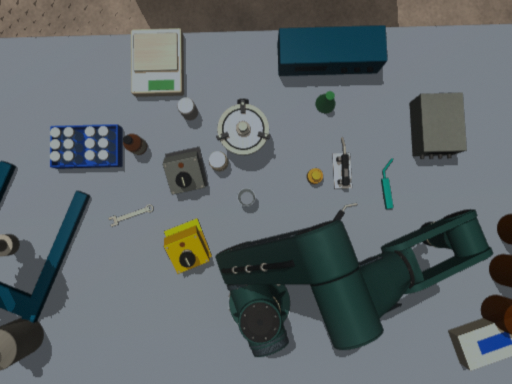

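The scene picture shows the grey station at (340,215), the vessel at (268,240), the rest with the black wand at (157,212). The turquoise wand and the yellow station are look-alikes. The top view shows the same: station (184,172), vessel (243,129), rest (343,168). I'll zoom in next.

Run:
```python
import cv2,numpy as np
s=cv2.imread('pics/scene0.png');t=cv2.imread('pics/top0.png')
def cr(i,x,y,w=66,h=50): return cv2.resize(i[y:y+h,x:x+w],(396,300),interpolation=cv2.INTER_CUBIC)
cv2.imwrite('pics/m1.png',np.vstack([np.hstack([cr(s,130,185),cr(t,310,132)]),np.hstack([cr(s,235,205,88,66),cr(t,210,95,88,66)])]))
cv2.imwrite('pics/m2.png',np.hstack([cv2.resize(s[180:250,310:370],None,fx=6,fy=6,interpolation=2),cv2.resize(t[140:210,155:215],None,fx=6,fy=6,interpolation=2)]))
```

```text
(no output)
```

View pics/m1.png

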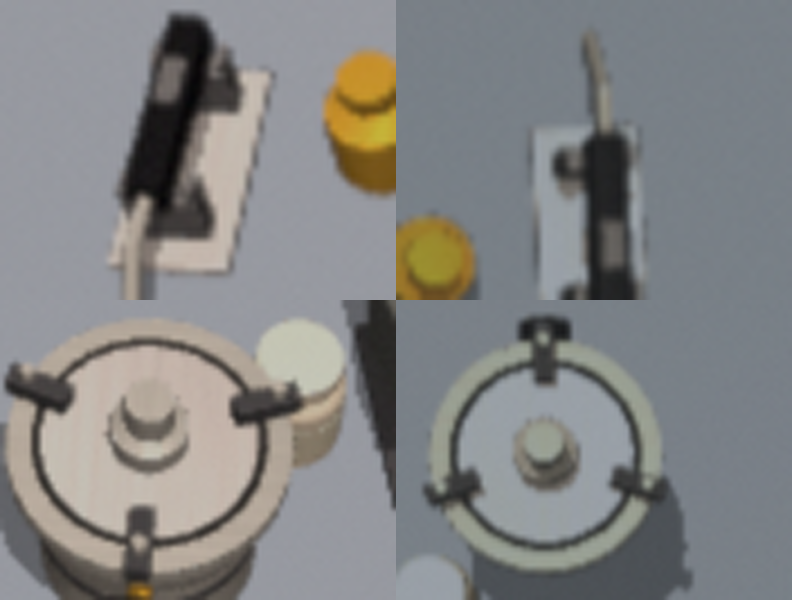

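View pics/m2.png

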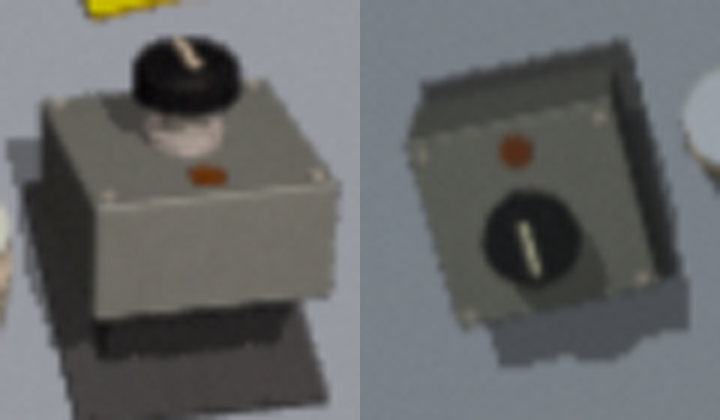

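Zoomed: the gasket ellipse, the clamps, the station's four screws, the head and the corners of the rest plate are all clear. I'll fit poses to these points in both views and check them with an overlay.

```bash
cat > fit.py <<'E'
from h import *
from scipy.optimize import least_squares
C={n:cap(n,f'pics/{n}1.png') for n in('scene','top')}
def U(p,s,ox,oy,px=0,py=0): return [(p[0]-px+.5)/s-.5+ox,(p[1]-py+.5)/s-.5+oy]
def T(x,y,yaw,P):
    P=np.array(P,float);c,s=np.cos(yaw),np.sin(yaw)
    return np.c_[x+c*P[:,0]-s*P[:,1],y+s*P[:,0]+c*P[:,1],P[:,2]]
rot=lambda u,v,h,a=np.radians(28):[u*np.cos(a)-h*np.sin(a),v,.106+u*np.sin(a)+h*np.cos(a)] # face coords
# station: screws
obs=[('top',U(p,6,155,140,360),k) for p,k in[((420,157),(1,1)),((600,118),(1,-1)),((643,280),(-1,-1)),((467,318),(-1,1))]]
# scene: right=+y, down=+x
obs+=[('scene',U(p,6,310,180),k) for p,k in[((107,198),(1,-1)),((315,176),(1,1)),((258,87),(-1,1)),((58,103),(-1,-1))]]
def f(p): return np.ravel([proj(C[n],T(*p[:3],[rot(k[0]*p[3],k[1]*p[3],0)]))[0]-uv for n,uv,k in obs])
rs=least_squares(f,[.6,.25,.1,.058]);print('station',rs.x.round(4),f(rs.x).reshape(-1,2).round(1).tolist())
ST=rs.x
# vessel
to=[(56,155),(244,155),(150,62),(150,248)];so=[(35,440-300),(267,440-300),(150,40),(150,247)]
def ext(uv): return [uv[:,0].min(),uv[:,0].max(),uv[:,1].min(),uv[:,1].max()]
th=np.linspace(0,2*np.pi,200)
ob=np.r_[[U((56,0),4.5,210,95)[0],U((244,0),4.5,210,95)[0],U((0,62),4.5,210,95)[1],U((0,248),4.5,210,95)[1]],
 [U((35,0),4.5,235,205)[0],U((267,0),4.5,235,205)[0],U((0,40),4.5,235,205)[1],U((0,247),4.5,235,205)[1]]]
def g(p):
    P=np.c_[p[0]+.075*np.cos(th),p[1]+.075*np.sin(th),0*th+.15]
    return np.r_[ext(proj(C['top'],P)),ext(proj(C['scene'],P))]-ob
rv=least_squares(g,[.6,.05]);print('vessel',rv.x.round(4),g(rv.x).round(1))
for n,L in(('top',[U(p,4.5,210,95,396,300) for p in((543,358),(455,487),(638,484))]),('scene',[U(p,4.5,235,205,0,300) for p in((140,535),(42,390),(265,402))])):
    for uv in L:
        w=onz(C[n],uv,.17)[:2]-rv.x; print(n,'clamp',np.hypot(*w).round(3),np.degrees(np.arctan2(w[1],w[0])).round(1))
# rest
ro=[('top',U(p,6,310,132,396),k) for p,k in[((530,127),(1,1)),((637,125),(1,-1))]]+[('scene',U(p,6,130,185),k) for p,k in[((110,262),(1,-1)),((230,270),(1,1)),((270,70),(-1,1))]]
def r(p): return np.ravel([proj(C[n],T(*p,[[k[0]*.07,k[1]*.035,.008]]))[0]-uv for n,uv,k in ro])
rr=least_squares(r,[.45,-.4,0]);print('rest',rr.x.round(4),r(rr.x).reshape(-1,2).round(1).tolist())
R=rr.x
E
cat > ov.py <<'E'
from fit import *
V=np.r_[rv.x,0]
circ=lambda r,f:[f(r*np.cos(a),r*np.sin(a)) for a in th]
W=[]
W.append((T(*ST[:3],circ(.029,lambda a,b:rot(a,b,.052))),(0,255,255)));W.append((T(*ST[:3],circ(.029,lambda a,b:rot(a,b,.028))),(0,255,255)))
W.append((T(*ST[:3],[rot(a*.065,b*.065,0) for a,b in((1,1),(1,-1),(-1,-1),(-1,1),(1,1))]),(0,255,0)))
W.append((T(*V,circ(.075,lambda a,b:[a,b,.15])),(0,0,255)))
W.append((T(*V,circ(.095,lambda a,b:[a,b,.15])),(0,255,0)))
W.append((T(*R,[[a*.07,b*.035,.008] for a,b in((1,1),(1,-1),(-1,-1),(-1,1),(1,1))]),(0,0,255)))
for z in(.045,.073): W.append((T(*R,[[a*.06,b*.012,z] for a,b in((1,1),(1,-1),(-1,-1),(-1,1),(1,1))]),(0,255,255)))
W.append((T(*R,[[.06,0,.059],[.09,0,.059],[.13,0,.014+.005]]),(255,0,255)))
out=[]
for n,bs in(('scene',[(130,170),(230,200),(310,180)]),('top',[(312,130),(203,95),(153,140)])):
    im=cv2.cvtColor(C[n]['img'],cv2.COLOR_RGB2BGR);row=[]
    for x,y in bs:
        q=cv2.resize(im[y:y+75,x:x+66],None,fx=4,fy=4,interpolation=2)
        for P,c in W: cv2.polylines(q,[np.round((proj(C[n],P)-[x,y]+.5)*4-.5).astype(int)],False,c,1)
        row.append(q)
    out.append(np.hstack(row))
cv2.imwrite('pics/ov.png',np.vstack(out))
E
python3 ov.py
```

```text
station [0.4866 0.2679 0.1809 0.0557] [[0.9, -0.5], [0.6, -0.2], [0.4, -0.1], [0.8, -0.4], [0.6, -0.3], [1.1, 0.0], [0.1, -0.7], [0.8, -0.4]]
vessel [0.6507 0.0423] [ 0.6 -0.2 -0.1 -1.   0.6 -0.2  0.4 -1.3]
top clamp 0.073 0.6
top clamp 0.08 112.3
top clamp 0.08 -113.7
scene clamp 0.081 -1.7
scene clamp 0.076 -104.8
scene clamp 0.075 105.9
rest [ 0.5017 -0.3405  0.0291] [[0.3, 0.2], [0.2, -0.4], [-0.1, 0.4], [0.2, -0.2], [0.4, -0.3]]
```

View pics/ov.png

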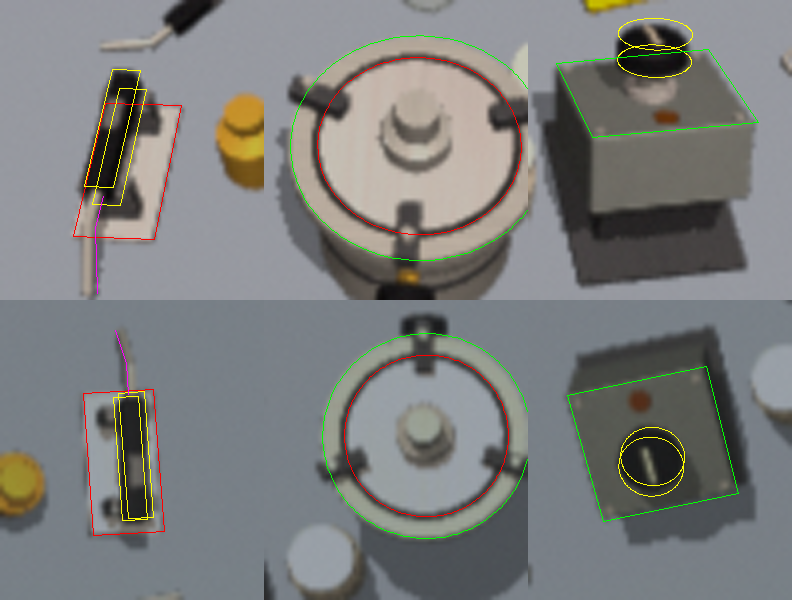

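```bash
python3 fit.py >/dev/null
cat > plan.py <<'E'
import numpy as np
from scipy.spatial.transform import Rotation as Ro
from cell import state
st=np.array([.4866,.2679]);sy=.1809
a=np.radians(28)
ax=np.array([-np.sin(a)*np.cos(sy),-np.sin(a)*np.sin(sy),np.cos(a)])
top=np.r_[st,.106]+.052*ax
V=np.array([.6507,.0423]);RST=np.array([.5017,-.3405]);ryaw=.0291
def pose():
    s=state();return np.array(s['position']),np.array(s['tcp_rot']),s
def mat(z,xang):
    z=np.array(z)/np.linalg.norm(z);x=np.array([np.cos(xang),np.sin(xang),0]);x-=z*(x@z);x/=np.linalg.norm(x)
    return np.c_[x,np.cross(z,x),z]
def tilt(R,z): # minimal rotation of R so its z axis is z
    v=np.cross(R[:,2],z);ang=np.arctan2(np.linalg.norm(v),R[:,2]@z)
    return Ro.from_rotvec(v/max(np.linalg.norm(v),1e-9)*ang).as_matrix()@R
def plan(p,R,legs,op,dp=0):
    out=[]
    for P,Q,n in legs:
        P=np.array(P)
        for i in range(n):
            k=n-i;w=Ro.from_matrix(R.T@Q).as_rotvec()/k;d=R.T@(P-p)/k*1000
            d=np.round(d,dp);w=np.round(w,3);p=p+R@d/1000;R=R@Ro.from_rotvec(w).as_matrix()
            out.append([(d+0).tolist(),(w+0).tolist(),op])
    print(str(out).replace(' ',''));return p,R
E
python3 - <<'E'
from plan import *
p,R,s=pose();print(top,ax)
p,R=plan(p,R,[([.48,-.05,.28],R,10)],0)
plan(p,R,[(top+.03*ax,tilt(R,-ax),8)],0)
from h import *
c=cap('top')
for q,uv in(('beaker',(245,199)),('jar',(218,160)),('weight',(315,176)),('can',(187,108)),('flask',(326,103))): print(q,onz(c,uv,.07))
E
```

```text
[0.46258584 0.26350782 0.15191327] [-0.4618108  -0.08446496  0.88294759]
[[[41.0,-35.0,-5.0],[0.0,0.0,0.0],0],[[41.0,-35.0,-5.0],[0.0,0.0,0.0],0],[[41.0,-35.0,-5.0],[0.0,0.0,0.0],0],[[41.0,-35.0,-5.0],[0.0,0.0,0.0],0],[[41.0,-35.0,-5.0],[0.0,0.0,0.0],0],[[41.0,-34.0,-5.0],[0.0,0.0,0.0],0],[[41.0,-35.0,-5.0],[0.0,0.0,0.0],0],[[41.0,-34.0,-5.0],[0.0,0.0,0.0],0],[[42.0,-35.0,-4.0],[0.0,0.0,0.0],0],[[41.0,-34.0,-5.0],[0.0,0.0,0.0],0]]
[[[13.0,-37.0,13.0],[-0.016,0.059,0.0],0],[[13.0,-37.0,13.0],[-0.016,0.059,0.0],0],[[12.0,-37.0,13.0],[-0.016,0.059,0.0],0],[[11.0,-37.0,13.0],[-0.016,0.059,0.0],0],[[10.0,-38.0,13.0],[-0.016,0.059,0.0],0],[[9.0,-38.0,13.0],[-0.016,0.059,0.0],0],[[9.0,-38.0,13.0],[-0.016,0.059,0.0],0],[[8.0,-38.0,13.0],[-0.017,0.058,0.0],0]]
beaker [0.39564473 0.04415438 0.07      ]
jar [0.54713867 0.14343596 0.07      ]
weight [ 0.47573839 -0.22389991  0.07      ]
can [0.75239951 0.25902423 0.07      ]
flask [ 0.75698459 -0.27717619  0.07      ]
```

>>> servo_tool:
  moves:
    - [[41, -35, -5], [0, 0, 0], 0]
    - [[41, -35, -5], [0, 0, 0], 0]
    - [[41, -35, -5], [0, 0, 0], 0]
    - [[41, -35, -5], [0, 0, 0], 0]
    - [[41, -35, -5], [0, 0, 0], 0]
    - [[41, -34, -5], [0, 0, 0], 0]
    - [[41, -35, -5], [0, 0, 0], 0]
    - [[41, -34, -5], [0, 0, 0], 0]
    - [[42, -35, -4], [0, 0, 0], 0]
    - [[41, -34, -5], [0, 0, 0], 0]

```text
clock: 2.8
position: [0.4806, -0.0484, 0.2807]
tcp_rot: [[0.901, 0.433, 0.001], [0.433, -0.901, -0.0], [0.001, 0.0, -1.0]]
force: [0.7, 0.1, 0.3]
opening: -0.001
grip_force: 0.0
```

>>> servo_tool:
  moves:
    - [[13, -37, 13], [-0.016, 0.059, 0], 0]
    - [[13, -37, 13], [-0.016, 0.059, 0], 0]
    - [[12, -37, 13], [-0.016, 0.059, 0], 0]
    - [[11, -37, 13], [-0.016, 0.059, 0], 0]
    - [[10, -38, 13], [-0.016, 0.059, 0], 0]
    - [[9, -38, 13], [-0.016, 0.059, 0], 0]
    - [[9, -38, 13], [-0.016, 0.059, 0], 0]
    - [[8, -38, 13], [-0.017, 0.058, 0], 0]

```text
clock: 3.8
position: [0.4487, 0.2603, 0.1792]
tcp_rot: [[0.791, 0.402, 0.461], [0.412, -0.907, 0.084], [0.452, 0.123, -0.883]]
force: [0.9, -1.2, -0.4]
opening: -0.0
grip_force: 0.0
```

Run:
```python
from plan import *
p,R,s=pose();print(s['clock'],p,R[:,2],s['force'],s['opening'],s['joints'])
print('err tool',R.T@(top-p)*1000)
```

```text
3.8 [0.44868454 0.26030547 0.17922618] [ 0.46104664  0.0842973  -0.88336287] [ 0.88713678 -1.15729685 -0.35493733] -0.0002936713739994401 [ 28.52405348   8.42800162 121.10799805 -20.16710699  25.07261867
 109.31108585]
err tool [-0.03440645 -0.68298347 30.80630207]
```

>>> servo_tool:
  moves:
    - [[0, -1, 10], [0, 0, 0], 0]
    - [[0, 0, 10], [0, 0, 0], 0]
    - [[0, 0, 8], [0, 0, 0], 0]
    - [[0, 0, 4], [0, 0, 0], 0]
    - [[0, 0, 4], [0, 0, 0], 0]
    - [[0, 0, 3], [0, 0, 0], 0]
    - [[0, 0, 2], [0, 0, 0], 0]
    - [[0, 0, 0], [0, 0, 0], 0]

```text
clock: 4.8
position: [0.4675, 0.263, 0.1427]
tcp_rot: [[0.792, 0.402, 0.459], [0.413, -0.907, 0.083], [0.45, 0.124, -0.885]]
force: [0.3, -1.8, 2.0]
opening: -0.001
grip_force: 1.1
```

>>> servo_tool:
  moves:
    - [[0, 0, 2], [0, 0, 0], 0]
    - [[0, 0, 0], [0, 0, 0], 0]

```text
clock: 5.05
position: [0.4684, 0.2633, 0.1409]
tcp_rot: [[0.792, 0.402, 0.459], [0.413, -0.907, 0.083], [0.45, 0.124, -0.885]]
force: [-0.4, -2.2, 2.3]
opening: 0.001
grip_force: 1.2
```

>>> servo_tool:
  moves:
    - [[0, 0, 1], [0, 0, 0], 0]
    - [[0, 0, 1], [0, 0, 0], 0]

```text
clock: 5.3
position: [0.4693, 0.2635, 0.1392]
tcp_rot: [[0.792, 0.402, 0.459], [0.413, -0.907, 0.083], [0.45, 0.124, -0.885]]
force: [-1.3, -1.4, 3.7]
opening: 0.0
grip_force: 1.8
```

>>> servo_tool:
  moves:
    - [[0, 0, 1], [0, 0, 0], 0]
    - [[0, 0, 0], [0, 0, 0], 0]

```text
clock: 5.55
position: [0.4695, 0.2635, 0.139]
tcp_rot: [[0.792, 0.402, 0.46], [0.412, -0.907, 0.083], [0.45, 0.124, -0.884]]
force: [-7.2, -2.7, 14.6]
opening: -0.0
grip_force: 7.8
```

>>> servo_tool:
  moves:
    - [[0, 0, 1], [0, 0, 0], 0]
    - [[0, 0, 0], [0, 0, 0], 0]

```text
clock: 5.8
position: [0.4697, 0.2636, 0.1387]
tcp_rot: [[0.791, 0.402, 0.46], [0.412, -0.907, 0.083], [0.451, 0.124, -0.884]]
force: [-13.6, -5.4, 24.1]
opening: 0.001
grip_force: 14.4
```

Run:
```python
from plan import *
import fit as F
from fit import U,T,proj,least_squares
obs=[('top',U((630,137),6,310,132,396),[.06,-.012,.073]),('top',U((590,35),6,310,132,396),[.133,0,.02]),('top',U((604,120),6,310,132,396),[.065,0,.06]),
('scene',U((122,198),6,130,185),[.06,-.012,.073]),('scene',U((167,20),6,130,185),[-.06,-.012,.073]),('scene',U((212,25),6,130,185),[-.06,.012,.073])]
f=lambda p:np.ravel([proj(F.C[n],T(*p,[P]))[0]-uv for n,uv,P in obs])
r=least_squares(f,[.5,-.34,0]);print('wand',r.x,f(r.x).reshape(-1,2).round(1).tolist())
p,R,s=pose()
up=p-R[:,2]*.06
Q=mat([0,0,-1],ryaw)
p,R=plan(p,R,[(up,R,3)],0); 
p,R=plan(p,R,[([.47,0,.27],mat([0,0,-1],ryaw),7)],60)
p,R=plan(p,R,[(np.r_[RST,.20],Q,8)],60)
# verify button
```

```text
station [0.4866 0.2679 0.1809 0.0557] [[0.9, -0.5], [0.6, -0.2], [0.4, -0.1], [0.8, -0.4], [0.6, -0.3], [1.1, 0.0], [0.1, -0.7], [0.8, -0.4]]
vessel [0.6507 0.0423] [ 0.6 -0.2 -0.1 -1.   0.6 -0.2  0.4 -1.3]
top clamp 0.073 0.6
top clamp 0.08 112.3
top clamp 0.08 -113.7
scene clamp 0.081 -1.7
scene clamp 0.076 -104.8
scene clamp 0.075 105.9
rest [ 0.5017 -0.3405  0.0291] [[0.3, 0.2], [0.2, -0.4], [-0.1, 0.4], [0.2, -0.2], [0.4, -0.3]]
wand [ 0.50236003 -0.34166255 -0.0015404 ] [[-0.3, -2.0], [-0.1, -1.4], [0.2, 0.1], [-0.1, -1.4], [0.5, -0.9], [-0.2, -1.3]]
[[[0.0,0.0,-20.0],[0.0,0.0,0.0],0],[[0.0,0.0,-20.0],[0.0,0.0,0.0],0],[[0.0,0.0,-20.0],[0.0,0.0,0.0],0]]
[[[-7.0,37.0,-11.0],[0.004,-0.07,0.059],60],[[-6.0,37.0,-11.0],[0.004,-0.07,0.058],60],[[-4.0,37.0,-11.0],[0.004,-0.07,0.059],60],[[-3.0,37.0,-10.0],[0.004,-0.07,0.058],60],[[-1.0,37.0,-11.0],[0.004,-0.07,0.059],60],[[0.0,37.0,-10.0],[0.004,-0.07,0.058],60],[[1.0,38.0,-11.0],[0.005,-0.07,0.059],60]]
[[[3.0,43.0,9.0],[0.0,0.0,0.0],60],[[3.0,43.0,9.0],[0.0,0.0,0.0],60],[[3.0,42.0,9.0],[0.0,0.0,0.0],60],[[3.0,43.0,9.0],[0.0,0.0,0.0],60],[[3.0,42.0,8.0],[0.0,0.0,0.0],60],[[2.0,43.0,9.0],[0.0,0.0,0.0],60],[[3.0,42.0,8.0],[0.0,0.0,0.0],60],[[2.0,43.0,9.0],[0.0,0.0,0.0],60]]
```

>>> servo_tool:
  moves:
    - [[0, 0, -20], [0, 0, 0], 0]
    - [[0, 0, -20], [0, 0, 0], 0]
    - [[0, 0, -20], [0, 0, 0], 0]
    - [[-7, 37, -11], [0.004, -0.07, 0.059], 60]
    - [[-6, 37, -11], [0.004, -0.07, 0.058], 60]
    - [[-4, 37, -11], [0.004, -0.07, 0.059], 60]
    - [[-3, 37, -10], [0.004, -0.07, 0.058], 60]
    - [[-1, 37, -11], [0.004, -0.07, 0.059], 60]
    - [[0, 37, -10], [0.004, -0.07, 0.058], 60]
    - [[1, 38, -11], [0.005, -0.07, 0.059], 60]

```text
clock: 7.15
position: [0.4702, -0.0015, 0.2689]
tcp_rot: [[1.0, 0.026, -0.004], [0.026, -1.0, -0.0], [-0.004, -0.0, -1.0]]
force: [0.5, 0.7, 0.5]
opening: 0.704
grip_force: 0.0
```

>>> servo_tool:
  moves:
    - [[3, 43, 9], [0, 0, 0], 60]
    - [[3, 43, 9], [0, 0, 0], 60]
    - [[3, 42, 9], [0, 0, 0], 60]
    - [[3, 43, 9], [0, 0, 0], 60]
    - [[3, 42, 8], [0, 0, 0], 60]
    - [[2, 43, 9], [0, 0, 0], 60]
    - [[3, 42, 8], [0, 0, 0], 60]
    - [[2, 43, 9], [0, 0, 0], 60]

```text
clock: 8.15
position: [0.5018, -0.3419, 0.198]
tcp_rot: [[1.0, 0.028, -0.002], [0.028, -1.0, -0.0], [-0.002, 0.0, -1.0]]
force: [0.5, 0.8, 0.1]
opening: 0.706
grip_force: 0.0
```

Run:
```python
from plan import *
from h import *
p,R,s=pose();print(s['clock'],p,R.round(3).tolist(),s['force'],s['opening'],s['joints'])
plan(p,R,[([.502,-.341,.09],mat([0,0,-1],.012),3),([.502,-.341,.04],mat([0,0,-1],.012),3)],60)
c=cap('scene','pics/s2.png')
im=cv2.imread('pics/s2.png');cv2.imwrite('pics/s2c.png',np.hstack([cv2.resize(im[170:260,310:376],(440,600),interpolation=2),cv2.resize(im[160:250,130:184],(360,600),interpolation=2)]))
```

```text
8.15 [ 0.50177713 -0.34194071  0.19802919] [[1.0, 0.028, -0.002], [0.028, -1.0, -0.0], [-0.002, 0.0, -1.0]] [0.5102529  0.77361489 0.13555923] 0.7055451362808506 [-40.73552729  22.94058622  87.80889832  -0.09115283  69.33765164
  47.67598688]
[[[0.0,0.0,36.0],[0.0,0.001,0.005],60],[[0.0,0.0,36.0],[0.0,0.001,0.006],60],[[0.0,-1.0,36.0],[0.0,0.0,0.005],60],[[0.0,0.0,17.0],[0.0,0.0,0.0],60],[[0.0,0.0,17.0],[0.0,0.0,0.0],60],[[0.0,0.0,16.0],[0.0,0.0,0.0],60]]
```

View pics/s2c.png

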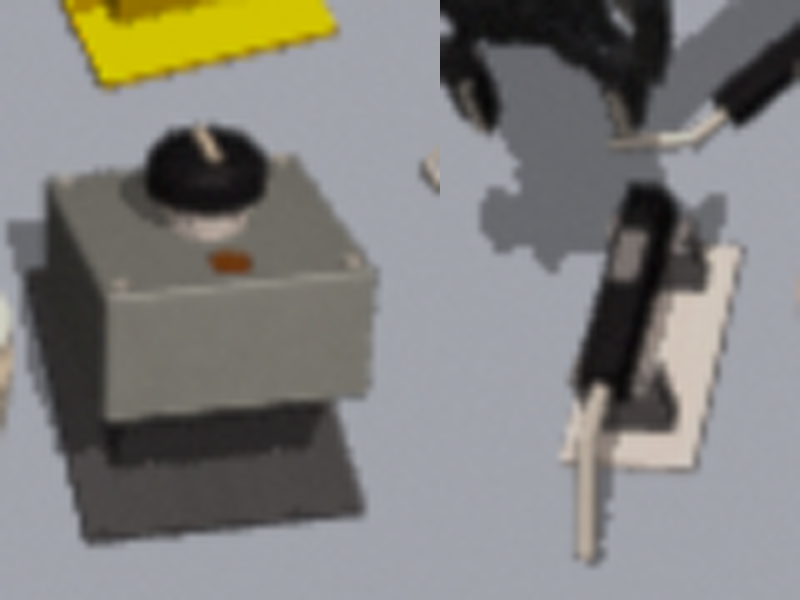

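The head at (205,170) in the crop sits closer to the box, with less of the collar showing, so the stop is latched. The wand lies in its saddles below the open fingers. I'll descend and grip.

>>> servo_tool:
  moves:
    - [[0, 0, 36], [0, 0.001, 0.005], 60]
    - [[0, 0, 36], [0, 0.001, 0.005], 60]
    - [[0, -1, 36], [0, 0, 0.005], 60]
    - [[0, 0, 17], [0, 0, 0], 60]
    - [[0, 0, 17], [0, 0, 0], 60]
    - [[0, 0, 16], [0, 0, 0], 60]
    - [[0, 0, 0], [0, 0, 0], 60]
  grip_force: 50

```text
clock: 9.07
position: [0.5012, -0.3394, 0.04]
tcp_rot: [[1.0, 0.013, -0.001], [0.013, -1.0, 0.0], [-0.001, -0.0, -1.0]]
force: [0.0, -0.1, -0.7]
opening: 0.701
grip_force: 0.0
```

>>> servo_tool:
  moves:
    - [[0, 0, 0], [0, 0, 0], 30]
    - [[0, 0, 0], [0, 0, 0], 24]
    - [[0, 0, 0], [0, 0, 0], 15]
    - [[0, 0, 0], [0, 0, 0], 10]
    - [[0, 0, 0], [0, 0, 0], 10]
  grip_force: 50

```text
clock: 9.7
position: [0.5023, -0.3406, 0.042]
tcp_rot: [[1.0, 0.013, 0.002], [0.013, -1.0, -0.002], [0.002, 0.002, -1.0]]
force: [-0.2, -0.2, 6.3]
opening: 0.271
grip_force: 50.2
```

```bash
cat >> plan.py <<'E'
Vyaw=np.radians(-.2)
def seam(i,z=.15): 
    b=np.pi+Vyaw-np.radians(-48+19.2*i) # i=0: left (+y)
    b=np.pi+Vyaw-np.radians(48-19.2*i)
    return np.array([V[0]+.075*np.cos(b),V[1]+.075*np.sin(b),z])
E
python3 - <<'E'
from plan import *
p,R,s=pose();print(s['clock'],p,s['force'],[seam(i).round(4).tolist() for i in range(6)])
Q=mat([0,0,-1],0.013)
h=seam(0)-Q[:,0]*.130; h[2]=.213
p,R=plan(p,R,[(p+[0,0,.03],Q,3),(p+[0,0,.2],Q,5)],10)
p,R=plan(p,R,[([.475,-.1,.25],Q,6),(h,Q,6)],10)
E
```

```text
9.7 [ 0.50231869 -0.3405852   0.04197809] [-0.22907866 -0.17596588  6.314941  ] [[0.6007, 0.0982, 0.15], [0.5851, 0.0787, 0.15], [0.5768, 0.0551, 0.15], [0.5767, 0.0301, 0.15], [0.5849, 0.0064, 0.15], [0.6003, -0.0133, 0.15]]
[[[0.0,0.0,-10.0],[0.001,-0.001,0.0],10],[[0.0,0.0,-10.0],[0.001,0.0,0.0],10],[[0.0,0.0,-10.0],[0.0,-0.001,0.0],10],[[0.0,0.0,-34.0],[0.0,0.0,0.0],10],[[0.0,0.0,-34.0],[0.0,0.0,0.0],10],[[0.0,0.0,-34.0],[0.0,0.0,0.0],10],[[0.0,0.0,-34.0],[0.0,0.0,0.0],10],[[0.0,0.0,-34.0],[0.0,0.0,0.0],10]]
[[[-4.0,-40.0,-1.0],[0.0,0.0,0.0],10],[[-4.0,-40.0,-1.0],[0.0,0.0,0.0],10],[[-4.0,-40.0,-2.0],[0.0,0.0,0.0],10],[[-4.0,-40.0,-1.0],[0.0,0.0,0.0],10],[[-4.0,-40.0,-2.0],[0.0,0.0,0.0],10],[[-4.0,-41.0,-1.0],[0.0,0.0,0.0],10],[[0.0,-33.0,6.0],[0.0,0.0,0.0],10],[[0.0,-33.0,6.0],[0.0,0.0,0.0],10],[[0.0,-33.0,6.0],[0.0,0.0,0.0],10],[[-1.0,-32.0,6.0],[0.0,0.0,0.0],10],[[0.0,-33.0,6.0],[0.0,0.0,0.0],10],[[-1.0,-32.0,7.0],[0.0,0.0,0.0],10]]
```

>>> servo_tool:
  moves:
    - [[0, 0, -10], [0, 0, 0], 10]
    - [[0, 0, -10], [0, 0, 0], 10]
    - [[0, 0, -10], [0, 0, 0], 10]
    - [[0, 0, -34], [0, 0, 0], 10]
    - [[0, 0, -34], [0, 0, 0], 10]
    - [[0, 0, -34], [0, 0, 0], 10]
    - [[0, 0, -34], [0, 0, 0], 10]
    - [[0, 0, -34], [0, 0, 0], 10]

```text
clock: 10.7
position: [0.5013, -0.3395, 0.2425]
tcp_rot: [[1.0, 0.013, 0.0], [0.013, -1.0, -0.001], [0.0, 0.001, -1.0]]
force: [-0.3, 0.3, -1.4]
opening: 0.272
grip_force: 49.4
```

>>> servo_tool:
  moves:
    - [[-4, -40, -1], [0, 0, 0], 10]
    - [[-4, -40, -1], [0, 0, 0], 10]
    - [[-4, -40, -2], [0, 0, 0], 10]
    - [[-4, -40, -1], [0, 0, 0], 10]
    - [[-4, -40, -2], [0, 0, 0], 10]
    - [[-4, -41, -1], [0, 0, 0], 10]
    - [[0, -33, 6], [0, 0, 0], 10]
    - [[0, -33, 6], [0, 0, 0], 10]
    - [[0, -33, 6], [0, 0, 0], 10]
    - [[-1, -32, 6], [0, 0, 0], 10]

```text
clock: 11.95
position: [0.4714, 0.033, 0.225]
tcp_rot: [[1.0, 0.013, 0.001], [0.013, -1.0, -0.001], [0.001, 0.001, -1.0]]
force: [-0.4, 0.0, -0.2]
opening: 0.272
grip_force: 49.5
```

>>> servo_tool:
  moves:
    - [[0, -33, 6], [0, 0, 0], 10]
    - [[-1, -32, 7], [0, 0, 0], 10]
    - [[0, 0, 0], [0, 0, 0], 10]

```text
clock: 12.32
position: [0.4689, 0.0985, 0.2116]
tcp_rot: [[1.0, 0.016, -0.001], [0.016, -1.0, -0.0], [-0.001, 0.0, -1.0]]
force: [-0.4, 0.3, -1.2]
opening: 0.272
grip_force: 49.5
```

Run:
```python
from plan import *
from h import *
p,R,s=pose();print(s['clock'],p,R.round(3).tolist(),s['force'],s['opening'],s['grip_force'])
tip=p+R@[.130,0,-.0] ;tip[2]=p[2]-.028;print('tip est',tip)
out=[]
for n,(x,y) in(('scene',(225,175)),('top',(193,85))):
    c=cap(n,f'pics/{n}3.png');im=cv2.imread(f'pics/{n}3.png');q=cv2.resize(im[y:y+100,x:x+66],None,fx=6,fy=6,interpolation=2)
    dr=lambda P,col:[cv2.circle(q,tuple(np.round((uv-[x,y]+.5)*6-.5).astype(int)),2,col,-1) for uv in proj(c,P)]
    dr([tip+[0,0,.005]],(0,0,255)); dr([seam(i) for i in range(6)],(0,255,255))
    P=[p+R@[k,0,0] for k in(.06,.09)]
    for a in P:a[2]=p[2]+.017
    dr(P,(255,0,255));print(n,x,y,proj(c,[tip+[0,0,.005]]))
    out.append(q)
cv2.imwrite('pics/m3.png',np.hstack(out))
```

```text
12.325 [0.46888275 0.09851765 0.21156559] [[1.0, 0.016, -0.001], [0.016, -1.0, -0.0], [-0.001, 0.0, -1.0]] [-0.4191807   0.29864089 -1.19436409] 0.27188290763504597 49.48383092880249
tip est [0.59886586 0.10060965 0.18356559]
scene 225 175 [[289.34206885 214.63392005]]
top 193 85 [[226.81027376 141.06083102]]
```

View pics/m3.png

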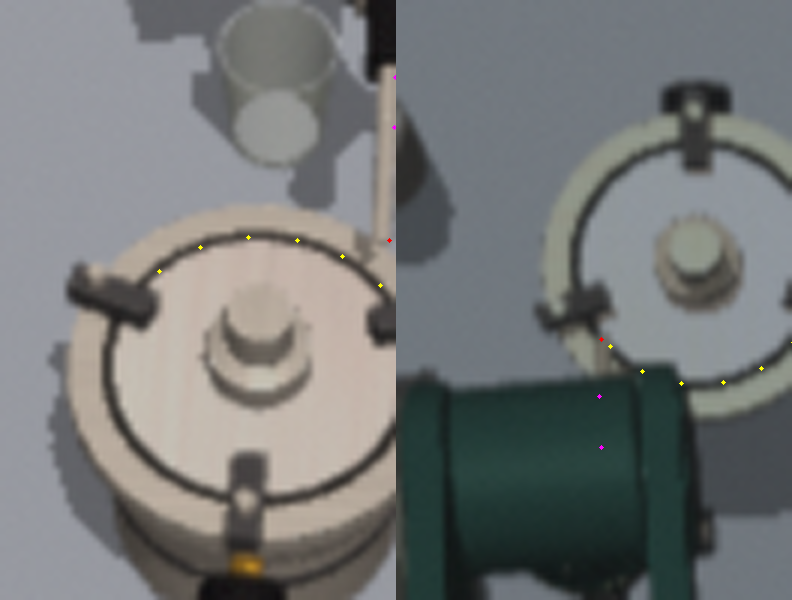

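The tube end is at (382,240) in the scene crop and about (604,340) in the top crop, so the tip lies about 2.5 mm to −y of the estimate. The seam points fall on the dark line. I'll lower the tip now.

>>> servo_tool:
  moves:
    - [[1, 0, 6], [0, 0, 0], 10]
    - [[1, 0, 6], [0, 0, 0], 10]
    - [[0, 0, 6], [0, 0, 0], 10]
    - [[0, 0, 5], [0, 0, 0], 10]
    - [[0, 0, 4], [0, 0, 0], 10]
    - [[0, 0, 2], [0, 0, 0], 10]
    - [[0, 0, 0], [0, 0, 0], 10]
    - [[0, 0, 0], [0, 0, 0], 10]

```text
clock: 13.42
position: [0.4719, 0.0969, 0.1828]
tcp_rot: [[1.0, 0.013, 0.0], [0.013, -1.0, -0.001], [0.0, 0.001, -1.0]]
force: [-0.7, 0.8, -0.6]
opening: 0.273
grip_force: 49.5
```

```bash
cat > scan.py <<'E'
from plan import *
import sys
i0,i1=map(float,sys.argv[1:3])
off=np.array([.130,-.0005,-.028])
p,R,s=pose();t=p+off;print(s['clock'],'tip',t.round(4),(t-seam(i0)).round(4),s['force'].round(1) if hasattr(s['force'],'round') else s['force'])
n=int(round((i1-i0)*7));Q=mat([0,0,-1],.014)
plan(p,R,[(seam(i0+(k+1)/7,.153)-off,Q,1) for k in range(n)],10,1)
E
python3 scan.py 0 2.86
python3 - <<'E'
import sys;sys.path.insert(0,'.')
from h import *
c=cap('scene');im=cv2.cvtColor(c['img'],cv2.COLOR_RGB2BGR)[180:240,250:320];cv2.imwrite('pics/m4.png',cv2.resize(im,None,fx=6,fy=6,interpolation=2))
E
```

```text
13.425 tip [0.6019 0.0964 0.1548] [ 0.0012 -0.0018  0.0048] [-0.7  0.8 -0.6]
[[[-3.8,0.6,1.8],[0.001,0.0,-0.001],10],[[-2.5,2.5,0.0],[0.0,0.0,0.0],10],[[-2.5,2.7,-0.1],[0.0,0.0,0.0],10],[[-2.2,2.8,0.0],[0.0,0.0,0.0],10],[[-2.2,2.9,0.0],[0.0,0.0,0.0],10],[[-2.0,2.9,0.0],[0.0,0.0,0.0],10],[[-1.8,3.1,0.0],[0.0,0.0,0.0],10],[[-1.8,3.2,0.0],[0.0,0.0,0.0],10],[[-1.5,3.2,0.0],[0.0,0.0,0.0],10],[[-1.4,3.3,0.0],[0.0,0.0,0.0],10],[[-1.3,3.4,0.0],[0.0,0.0,0.0],10],[[-1.0,3.4,0.0],[0.0,0.0,0.0],10],[[-0.9,3.5,0.0],[0.0,0.0,0.0],10],[[-0.8,3.5,0.0],[0.0,0.0,0.0],10],[[-0.6,3.5,0.0],[0.0,0.0,0.0],10],[[-0.4,3.6,0.0],[0.0,0.0,0.0],10],[[-0.2,3.6,0.0],[0.0,0.0,0.0],10],[[-0.1,3.6,0.0],[0.0,0.0,0.0],10],[[0.1,3.5,0.0],[0.0,0.0,0.0],10],[[0.3,3.6,0.0],[0.0,0.0,0.0],10]]
```

View pics/m4.png

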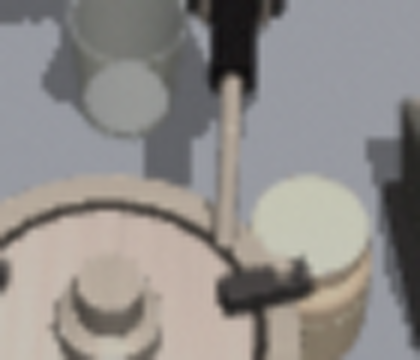

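The tip, at (225,245) in the crop, is on the gasket line beside the left clamp. I'll scan to the right from there.

>>> servo_tool:
  moves:
    - [[-3, 0, 2], [0, 0, 0], 10]
    - [[-2.5, 2.5, 0], [0, 0, 0], 10]
    - [[-2.5, 2.7, 0], [0, 0, 0], 10]
    - [[-2.2, 2.8, 0], [0, 0, 0], 10]
    - [[-2.2, 2.9, 0], [0, 0, 0], 10]
    - [[-2, 2.9, 0], [0, 0, 0], 10]
    - [[-1.8, 3.1, 0], [0, 0, 0], 10]
    - [[-1.8, 3.2, 0], [0, 0, 0], 10]
    - [[-1.5, 3.2, 0], [0, 0, 0], 10]
    - [[-1.4, 3.3, 0], [0, 0, 0], 10]

```text
clock: 14.72
position: [0.4511, 0.0697, 0.1806]
tcp_rot: [[1.0, 0.013, 0.0], [0.013, -1.0, -0.001], [0.0, 0.001, -1.0]]
force: [-0.2, 1.1, -0.8]
opening: 0.275
grip_force: 49.5
```

```bash
python3 scan.py 1.43 4.3
```

```text
14.725 tip [0.5811 0.0692 0.1526] [0.0006 0.0004 0.0026] [-0.2  1.1 -0.8]
[[[-1.8,3.7,-0.4],[0.001,0.0,-0.001],10],[[-1.1,3.5,0.0],[0.0,0.0,0.0],10],[[-0.9,3.4,0.0],[0.0,0.0,0.0],10],[[-0.8,3.6,0.0],[0.0,0.0,0.0],10],[[-0.5,3.5,0.0],[0.0,0.0,0.0],10],[[-0.4,3.6,0.0],[0.0,0.0,0.0],10],[[-0.3,3.5,0.0],[0.0,0.0,0.0],10],[[0.0,3.6,0.0],[0.0,0.0,0.0],10],[[0.1,3.6,0.0],[0.0,0.0,0.0],10],[[0.3,3.6,0.0],[0.0,0.0,0.0],10],[[0.4,3.6,0.0],[0.0,0.0,0.0],10],[[0.6,3.5,0.0],[0.0,0.0,0.0],10],[[0.8,3.5,0.0],[0.0,0.0,0.0],10],[[1.0,3.5,0.0],[0.0,0.0,0.0],10],[[1.1,3.4,0.0],[0.0,0.0,0.0],10],[[1.3,3.3,0.0],[0.0,0.0,0.0],10],[[1.4,3.3,0.0],[0.0,0.0,0.0],10],[[1.6,3.2,0.0],[0.0,0.0,0.0],10],[[1.8,3.2,0.0],[0.0,0.0,0.0],10],[[1.9,3.0,0.0],[0.0,0.0,0.0],10]]
```

Tracking to within 1 mm.

>>> servo_tool:
  moves:
    - [[-1.5, 3.6, 0], [0, 0, 0], 10]
    - [[-1.1, 3.5, 0], [0, 0, 0], 10]
    - [[-0.9, 3.4, 0], [0, 0, 0], 10]
    - [[-0.8, 3.6, 0], [0, 0, 0], 10]
    - [[-0.5, 3.5, 0], [0, 0, 0], 10]
    - [[-0.4, 3.6, 0], [0, 0, 0], 10]
    - [[-0.3, 3.5, 0], [0, 0, 0], 10]
    - [[0, 3.6, 0], [0, 0, 0], 10]
    - [[0.1, 3.6, 0], [0, 0, 0], 10]
    - [[0.3, 3.6, 0], [0, 0, 0], 10]

```text
clock: 15.98
position: [0.4466, 0.0342, 0.1807]
tcp_rot: [[1.0, 0.013, 0.0], [0.013, -1.0, -0.001], [0.0, 0.001, -1.0]]
force: [0.7, 1.0, -1.0]
opening: 0.274
grip_force: 49.5
```

>>> servo_tool:
  moves:
    - [[0.4, 3.6, 0], [0, 0, 0], 10]
    - [[0.6, 3.5, 0], [0, 0, 0], 10]
    - [[0.8, 3.5, 0], [0, 0, 0], 10]
    - [[1, 3.5, 0], [0, 0, 0], 10]
    - [[1.1, 3.4, 0], [0, 0, 0], 10]
    - [[1.3, 3.3, 0], [0, 0, 0], 10]
    - [[1.4, 3.3, 0], [0, 0, 0], 10]
    - [[1.6, 3.2, 0], [0, 0, 0], 10]
    - [[1.8, 3.2, 0], [0, 0, 0], 10]
    - [[1.9, 3, 0], [0, 0, 0], 10]

```text
clock: 17.23
position: [0.4591, 0.0009, 0.1807]
tcp_rot: [[1.0, 0.013, 0.0], [0.013, -1.0, -0.001], [0.0, 0.001, -1.0]]
force: [0.3, -0.5, -1.6]
opening: 0.272
grip_force: 49.5
```

```bash
python3 scan.py 4.29 5.15
```

```text
17.225 tip [5.891e-01 4.000e-04 1.527e-01] [0.0005 0.0002 0.0027] [ 0.3 -0.5 -1.6]
[[[1.6,3.1,-0.3],[0.001,0.0,-0.001],10],[[2.2,2.9,0.0],[0.0,0.0,0.0],10],[[2.3,2.7,0.0],[0.0,0.0,0.0],10],[[2.4,2.7,0.0],[0.0,0.0,0.0],10],[[2.6,2.5,0.0],[0.0,0.0,0.0],10],[[2.7,2.3,0.0],[0.0,0.0,0.0],10]]
```

>>> servo_tool:
  moves:
    - [[1.8, 3, 0], [0, 0, 0], 10]
    - [[2.2, 2.9, 0], [0, 0, 0], 10]
    - [[2.3, 2.7, 0], [0, 0, 0], 10]
    - [[2.4, 2.7, 0], [0, 0, 0], 10]
    - [[2.6, 2.5, 0], [0, 0, 0], 10]
    - [[1, 1, 0], [0, 0, 0], 10]
    - [[0, 0, 0], [0, 0, 0], 10]
    - [[0, 0, 0], [0, 0, 0], 10]

```text
clock: 18.23
position: [0.4713, -0.0135, 0.1806]
tcp_rot: [[1.0, 0.013, -0.0], [0.013, -1.0, -0.001], [-0.0, 0.001, -1.0]]
force: [0.3, 0.3, -1.2]
opening: 0.273
grip_force: 49.5
```

```bash
python3 scan.py 5 5.15
python3 - <<'E'
import sys;sys.path.insert(0,'.')
from h import *
c=cap('scene');im=cv2.cvtColor(c['img'],cv2.COLOR_RGB2BGR)[180:240,210:280];cv2.imwrite('pics/m5.png',cv2.resize(im,None,fx=6,fy=6,interpolation=2))
from plan import *
p,R,s=pose();Q=mat([0,0,-1],.013)
p,R=plan(p,R,[(p+[0,0,.07],Q,3),([.475,-.1,.25],Q,3),([.502,-.3405,.2],Q,6),([.502,-.3405,.10],Q,3)],10)
plan(p,R,[([.502,-.3405,.06],Q,4),([.502,-.3405,.042],Q,4)],10)
E
```

```text
18.225 tip [ 0.6013 -0.014   0.1526] [ 0.001  -0.0007  0.0026] [ 0.3  0.3 -1.2]
[[[1.7,1.7,-0.4],[0.001,0.0,-0.001],10]]
[[[0.0,0.0,-23.0],[0.0,0.0,0.0],10],[[0.0,0.0,-23.0],[0.0,0.0,0.0],10],[[0.0,0.0,-24.0],[0.001,0.0,0.0],10],[[1.0,29.0,0.0],[0.0,0.0,0.0],10],[[1.0,29.0,0.0],[0.0,0.0,0.0],10],[[1.0,29.0,1.0],[0.0,0.0,0.0],10],[[4.0,40.0,8.0],[0.0,0.0,0.0],10],[[4.0,40.0,8.0],[0.0,0.0,0.0],10],[[4.0,40.0,8.0],[0.0,0.0,0.0],10],[[4.0,40.0,8.0],[0.0,0.0,0.0],10],[[4.0,40.0,9.0],[0.0,0.0,0.0],10],[[3.0,40.0,8.0],[0.0,0.0,0.0],10],[[0.0,0.0,33.0],[0.0,0.0,0.0],10],[[0.0,0.0,34.0],[0.0,0.0,0.0],10],[[0.0,1.0,33.0],[0.0,0.0,0.0],10]]
[[[0.0,0.0,10.0],[0.0,0.0,0.0],10],[[0.0,0.0,10.0],[0.0,0.0,0.0],10],[[0.0,0.0,10.0],[0.0,0.0,0.0],10],[[0.0,0.0,10.0],[0.0,0.0,0.0],10],[[0.0,0.0,5.0],[0.0,0.0,0.0],10],[[0.0,0.0,4.0],[0.0,0.0,0.0],10],[[0.0,0.0,5.0],[0.0,0.0,0.0],10],[[0.0,0.0,4.0],[0.0,0.0,0.0],10]]
```

View pics/m5.png

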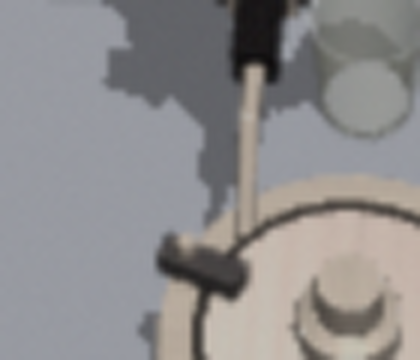

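The tip is on the line next to the right clamp (243,232 in the crop). I'll take the wand back to the rest.

>>> servo_tool:
  moves:
    - [[0, 0, -23], [0, 0, 0], 10]
    - [[0, 0, -23], [0, 0, 0], 10]
    - [[0, 0, -24], [0, 0, 0], 10]
    - [[1, 29, 0], [0, 0, 0], 10]
    - [[1, 29, 0], [0, 0, 0], 10]
    - [[1, 29, 1], [0, 0, 0], 10]
    - [[4, 40, 8], [0, 0, 0], 10]
    - [[4, 40, 8], [0, 0, 0], 10]
    - [[4, 40, 8], [0, 0, 0], 10]
    - [[4, 40, 8], [0, 0, 0], 10]

```text
clock: 19.52
position: [0.4937, -0.2614, 0.2175]
tcp_rot: [[1.0, 0.013, 0.0], [0.013, -1.0, -0.0], [0.0, 0.0, -1.0]]
force: [1.3, 0.2, -0.7]
opening: 0.274
grip_force: 49.6
```

>>> servo_tool:
  moves:
    - [[4, 40, 9], [0, 0, 0], 10]
    - [[3, 40, 8], [0, 0, 0], 10]
    - [[0, 0, 33], [0, 0, 0], 10]
    - [[0, 0, 34], [0, 0, 0], 10]
    - [[0, 1, 23], [0, 0, 0], 10]
    - [[0, 0, 0], [0, 0, 0], 10]
    - [[0, 0, 0], [0, 0, 0], 10]

```text
clock: 20.4
position: [0.5024, -0.3416, 0.1117]
tcp_rot: [[1.0, 0.013, 0.001], [0.013, -1.0, -0.001], [0.001, 0.001, -1.0]]
force: [-0.2, 1.1, -1.3]
opening: 0.273
grip_force: 49.6
```

Run:
```python
from plan import *
p,R,s=pose();Q=mat([0,0,-1],.013);print(s['clock'],p,R.round(3).tolist(),s['force'])
plan(p,R,[([.5023,-.3405,.06],Q,6),([.5023,-.3405,.043],Q,4)],10,1)
```

```text
20.4 [ 0.50235575 -0.34155912  0.11171685] [[1.0, 0.013, 0.001], [0.013, -1.0, -0.001], [0.001, 0.001, -1.0]] [-0.22994087  1.06394213 -1.29697926]
[[[0.0,-0.2,8.6],[0.0,0.0,0.0],10],[[0.0,-0.2,8.6],[0.0,0.0,0.0],10],[[0.0,-0.2,8.6],[0.0,0.0,0.0],10],[[0.0,-0.2,8.6],[0.0,0.0,0.0],10],[[0.0,-0.2,8.7],[0.001,0.0,0.0],10],[[-0.1,-0.1,8.6],[0.0,-0.001,0.0],10],[[0.0,0.0,4.3],[0.0,0.0,0.0],10],[[0.0,0.0,4.2],[0.0,0.0,0.0],10],[[0.0,0.0,4.3],[0.0,0.0,0.0],10],[[0.0,0.0,4.2],[0.0,0.0,0.0],10]]
```

>>> servo_tool:
  moves:
    - [[0, -1, 9], [0, 0, 0], 10]
    - [[0, 0, 9], [0, 0, 0], 10]
    - [[0, 0, 8], [0, 0, 0], 10]
    - [[0, 0, 9], [0, 0, 0], 10]
    - [[0, 0, 9], [0, 0, 0], 10]
    - [[0, 0, 8], [0, 0, 0], 10]
    - [[0, 0, 5], [0, 0, 0], 10]
    - [[0, 0, 4], [0, 0, 0], 10]
    - [[0, 0, 4], [0, 0, 0], 10]
    - [[0, 0, 0], [0, 0, 0], 10]

```text
clock: 21.65
position: [0.5016, -0.3402, 0.0457]
tcp_rot: [[1.0, 0.013, -0.0], [0.013, -1.0, -0.0], [-0.0, 0.0, -1.0]]
force: [0.6, -0.3, -1.1]
opening: 0.274
grip_force: 49.6
```

>>> servo_tool:
  moves:
    - [[0, 0, 3], [0, 0, 0], 10]
    - [[0, 0, 0], [0, 0, 0], 10]

```text
clock: 21.9
position: [0.5017, -0.3402, 0.0428]
tcp_rot: [[1.0, 0.013, -0.0], [0.013, -1.0, -0.001], [-0.0, 0.001, -1.0]]
force: [0.1, 0.1, -1.4]
opening: 0.272
grip_force: 49.6
```

>>> servo_tool:
  moves:
    - [[0, 0, 1], [0, 0, 0], 10]
    - [[0, 0, 0], [0, 0, 0], 10]

```text
clock: 22.15
position: [0.5019, -0.3404, 0.042]
tcp_rot: [[1.0, 0.013, 0.0], [0.013, -1.0, -0.001], [0.0, 0.001, -1.0]]
force: [-0.0, 0.5, -0.2]
opening: 0.274
grip_force: 49.8
```

>>> servo_tool:
  moves:
    - [[0, 0, 0], [0, 0, 0], 26]
    - [[0, 0, 0], [0, 0, 0], 40]
    - [[0, 0, 0], [0, 0, 0], 60]
    - [[0, 0, 0], [0, 0, 0], 60]
    - [[0, 0, 0], [0, 0, 0], 60]

```text
clock: 22.78
position: [0.5018, -0.3403, 0.0419]
tcp_rot: [[1.0, 0.013, 0.0], [0.013, -1.0, -0.001], [0.0, 0.001, -1.0]]
force: [0.4, -0.5, 0.9]
opening: 0.703
grip_force: 0.0
```

>>> servo_tool:
  moves:
    - [[0, 0, -10], [0, 0, 0], 60]
    - [[0, 0, -20], [0, 0, 0], 60]
    - [[0, 0, -40], [0, 0, 0], 60]
    - [[0, 0, -50], [0, 0, 0], 60]
    - [[0, 0, -40], [0, 0, 0], 60]

```text
clock: 23.4
position: [0.5021, -0.3404, 0.2047]
tcp_rot: [[1.0, 0.013, 0.002], [0.013, -1.0, -0.002], [0.002, 0.002, -1.0]]
force: [-0.2, -1.3, -0.4]
opening: 0.705
grip_force: 0.0
```

Run:
```python
from plan import *
import cv2
from h import cap
c=cap('scene','pics/s6.png');im=cv2.imread('pics/s6.png');o=cv2.imread('pics/s2.png')
f=lambda i:np.hstack([cv2.resize(i[160:235,130:190],None,fx=4,fy=4,interpolation=2),cv2.resize(i[170:245,310:370],None,fx=4,fy=4,interpolation=2)])
cv2.imwrite('pics/m6.png',np.vstack([f(o),f(im)]))
p,R,s=pose();print(s['clock'],p,s['joints'],s['force'],s['grip_force'])
t=np.r_[st,.106]+.042*ax
Q=mat(-ax,np.radians(75));pre=t+.045*ax
p,R=plan(p,R,[([.47,-.02,.28],mat([0,0,-1],np.radians(40)),7),(pre,Q,7)],85)
```

```text
23.45 [ 0.50442532 -0.34229692  0.21018301] [-4.06328078e+01  2.21113653e+01  8.72792657e+01 -2.98371899e-02
  7.00040017e+01  4.86042480e+01] [ 1.75657046 -0.53624505  3.46320248] 0.0
[[[-4.0,-46.0,-10.0],[0.001,-0.001,-0.098],85],[[0.0,-46.0,-10.0],[0.001,-0.001,-0.098],85],[[5.0,-46.0,-10.0],[0.001,-0.001,-0.098],85],[[9.0,-45.0,-10.0],[0.002,0.0,-0.098],85],[[14.0,-44.0,-10.0],[0.001,-0.001,-0.098],85],[[18.0,-43.0,-11.0],[0.002,0.0,-0.097],85],[[22.0,-41.0,-10.0],[0.001,0.0,-0.098],85],[[23.0,-33.0,14.0],[-0.053,0.047,-0.092],85],[[26.0,-31.0,13.0],[-0.053,0.047,-0.092],85],[[28.0,-30.0,13.0],[-0.053,0.047,-0.092],85],[[30.0,-28.0,13.0],[-0.053,0.047,-0.092],85],[[31.0,-25.0,13.0],[-0.053,0.047,-0.092],85],[[33.0,-23.0,13.0],[-0.054,0.047,-0.092],85],[[35.0,-21.0,13.0],[-0.053,0.047,-0.092],85]]
```

View pics/m6.png

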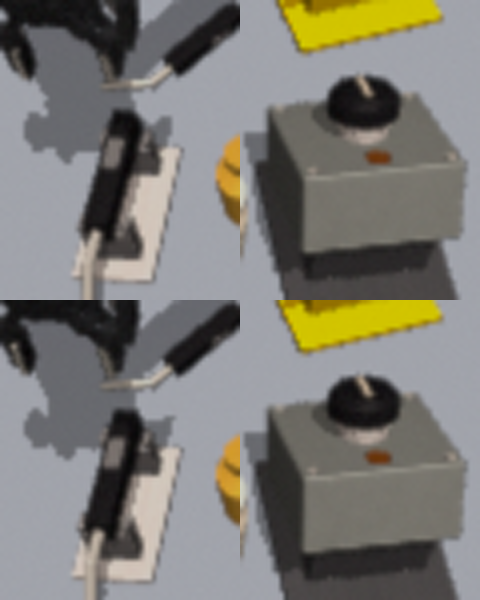

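The wand lies in its saddles again, matching the earlier picture to within a pixel or two, and the stop is still down. Now for the button.

>>> servo_tool:
  moves:
    - [[-4, -46, -10], [0, 0, -0.098], 85]
    - [[0, -46, -10], [0, 0, -0.098], 85]
    - [[5, -46, -10], [0, 0, -0.098], 85]
    - [[9, -45, -10], [0, 0, -0.098], 85]
    - [[14, -44, -10], [0, 0, -0.098], 85]
    - [[18, -43, -11], [0, 0, -0.097], 85]
    - [[22, -41, -10], [0, 0, -0.098], 85]
    - [[0, 0, 0], [0, 0, 0], 85]

```text
clock: 24.45
position: [0.4676, -0.0157, 0.2739]
tcp_rot: [[0.763, 0.646, 0.002], [0.646, -0.763, -0.0], [0.001, 0.001, -1.0]]
force: [0.6, -0.4, 0.6]
opening: 0.996
grip_force: 0.0
```

>>> servo_tool:
  moves:
    - [[23, -33, 14], [-0.053, 0.047, -0.092], 85]
    - [[26, -31, 13], [-0.053, 0.047, -0.092], 85]
    - [[28, -30, 13], [-0.053, 0.047, -0.092], 85]
    - [[30, -28, 13], [-0.053, 0.047, -0.092], 85]
    - [[31, -25, 13], [-0.053, 0.047, -0.092], 85]
    - [[33, -23, 13], [-0.054, 0.047, -0.092], 85]
    - [[35, -21, 13], [-0.053, 0.047, -0.092], 85]
    - [[0, 0, 0], [0, 0, 0], 85]

```text
clock: 25.45
position: [0.4427, 0.2634, 0.174]
tcp_rot: [[0.166, 0.873, 0.459], [0.97, -0.229, 0.084], [0.178, 0.431, -0.884]]
force: [0.2, -0.3, -1.1]
opening: 0.996
grip_force: 0.0
```

Run:
```python
from plan import *
p,R,s=pose();print(s['clock'],p,s['joints'],s['force'],s['opening'])
# measured bottom-of-stroke tip -> latched top
t=np.array([.4694,.2635,.139])+.004*ax; t2=np.r_[st,.106]+.042*ax;print(t,t2)
t=(t+t2)/2
print(R.T@(t-p)*1000,R[:,2],-ax)
plan(p,R,[(t+.01*ax,mat(-ax,np.radians(75)),3),(t-.031*ax,mat(-ax,np.radians(75)),5)],85)
```

```text
25.45 [0.442747   0.26341498 0.1740412 ] [ 29.4182085    8.80770937 121.64964525 -21.54547993  24.57358925
  59.18653185] [ 0.22700104 -0.30018886 -1.14289555] 0.9959369791897394
[0.46755276 0.26316214 0.14253179] [0.46720395 0.26435247 0.1430838 ]
[-1.13261555  7.94189707 38.96138368] [ 0.45913588  0.08357397 -0.88442616] [ 0.4618108   0.08446496 -0.88294759]
[[[0.0,3.0,10.0],[-0.001,0.001,0.002],85],[[-1.0,2.0,9.0],[-0.001,0.0,0.001],85],[[0.0,3.0,10.0],[-0.001,0.001,0.002],85],[[0.0,0.0,8.0],[0.0,0.0,0.0],85],[[0.0,0.0,8.0],[0.0,0.0,0.0],85],[[0.0,0.0,8.0],[0.0,0.0,0.0],85],[[0.0,0.0,8.0],[0.0,0.0,0.0],85],[[0.0,0.0,9.0],[0.0,0.0,0.0],85]]
```

>>> servo_tool:
  moves:
    - [[0, 3, 10], [0, 0, 0], 85]
    - [[-1, 2, 9], [0, 0, 0], 85]
    - [[0, 3, 10], [-0.003, 0.002, 0], 85]
    - [[0, 0, 8], [0, 0, 0], 85]
    - [[0, 0, 8], [0, 0, 0], 85]
    - [[0, 0, 8], [0, 0, 0], 85]
    - [[0, 0, 8], [0, 0, 0], 85]
    - [[0, 0, 8], [0, 0, 0], 85]
    - [[0, 0, 0], [0, 0, 0], 85]
  grip_force: 30

```text
clock: 26.58
position: [0.4831, 0.2657, 0.1174]
tcp_rot: [[0.168, 0.87, 0.463], [0.969, -0.233, 0.084], [0.181, 0.435, -0.882]]
force: [0.5, 0.1, -0.6]
opening: 0.995
grip_force: 0.0
```

>>> servo_tool:
  moves:
    - [[0, 0, 0], [0, 0, 0], 65]
    - [[0, 0, 0], [0, 0, 0], 58]
    - [[0, 0, 0], [0, 0, 0], 52]
    - [[0, 0, 0], [0, 0, 0], 50]
    - [[0, 0, 0], [0, 0, 0], 50]
  grip_force: 30

```text
clock: 27.2
position: [0.4808, 0.2655, 0.1172]
tcp_rot: [[0.169, 0.871, 0.462], [0.969, -0.233, 0.085], [0.181, 0.433, -0.883]]
force: [-7.5, 4.4, -0.3]
opening: 0.66
grip_force: 31.3
```

>>> servo_tool:
  moves:
    - [[0, -2, 0], [0, 0, 0.13], 50]
    - [[0, 0, 0], [0, 0, 0.13], 50]
    - [[0, 0, 0], [0, 0, 0.13], 50]
    - [[0, 0, 0], [0, 0, 0.13], 50]
    - [[0, 0, 0], [0, 0, 0.13], 50]
    - [[0, 0, 0], [0, 0, 0.13], 50]
    - [[0, 0, 0], [0, 0, 0.13], 50]
    - [[0, 0, 0], [0, 0, 0.13], 50]
    - [[0, 0, 0], [0, 0, 0], 50]

```text
clock: 28.32
position: [0.4798, 0.2667, 0.1168]
tcp_rot: [[0.836, 0.295, 0.463], [0.289, -0.954, 0.086], [0.467, 0.062, -0.882]]
force: [-5.9, 6.0, -0.9]
opening: 0.666
grip_force: 31.6
```

>>> servo_tool:
  moves:
    - [[0, 0, 0], [0, 0, 0], 60]
    - [[0, 0, 0], [0, 0, 0], 75]
    - [[0, 0, 0], [0, 0, 0], 85]
    - [[0, 0, 0], [0, 0, 0], 85]
    - [[0, 0, 0], [0, 0, 0], 85]

```text
clock: 28.95
position: [0.4816, 0.2661, 0.1172]
tcp_rot: [[0.835, 0.295, 0.464], [0.289, -0.953, 0.085], [0.468, 0.064, -0.882]]
force: [0.2, -0.1, -0.1]
opening: 0.996
grip_force: 0.0
```

>>> servo_tool:
  moves:
    - [[0, 0, -10], [0, 0, 0], 85]
    - [[0, 0, -15], [0, 0, 0], 85]
    - [[0, 0, -25], [0, 0, 0], 85]
    - [[0, 0, -30], [0, 0, 0], 85]
    - [[0, 0, -30], [0, 0, 0], 85]
    - [[0, 30, -20], [0, 0, 0], 85]
    - [[0, 40, 0], [0, 0, 0], 85]
    - [[0, 40, 0], [0, 0, 0], 85]
    - [[0, 0, 0], [0, 0, 0], 85]

```text
clock: 30.08
position: [0.4542, 0.1481, 0.2398]
tcp_rot: [[0.836, 0.29, 0.466], [0.285, -0.955, 0.083], [0.469, 0.063, -0.881]]
force: [0.6, -0.7, 1.0]
opening: 0.996
grip_force: 0.0
```

Run:
```python
from plan import *
import cv2
from h import cap
im=[]
for k in('scene','top'): cap(k,f'pics/{k}7.png')
a=cv2.imread('pics/scene7.png');o=cv2.imread('pics/scene0.png')
f=lambda i:np.hstack([cv2.resize(i[160:235,130:190],None,fx=4,fy=4,interpolation=2),cv2.resize(i[170:245,310:370],None,fx=4,fy=4,interpolation=2)])
cv2.imwrite('pics/m7.png',np.vstack([f(o),f(a)]))
p,R,s=pose();print(s['clock'],p,s['joints'],s['force'])
```

```text
30.175 [0.45321194 0.14998269 0.23901014] [  9.82325486  -2.58765228 121.7725459    0.44491598  32.65345356
  81.53006141] [-0.3343801   0.15329675 -0.14405594]
```

View pics/m7.png

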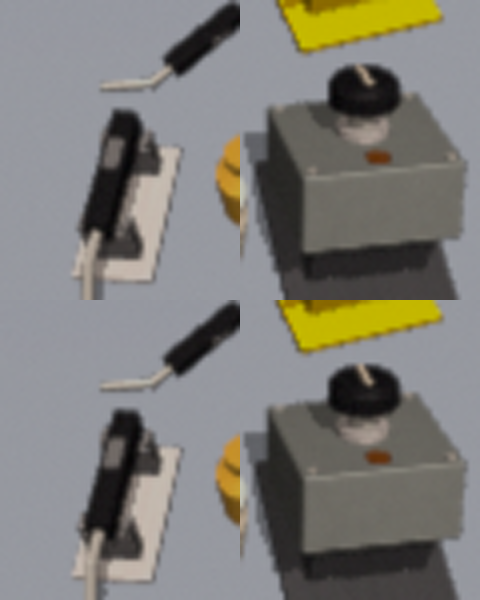

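The button is up again at the same height as at the start (head top at y≈65 in the crop), and the wand is in its rest. I'll hand the job in.

```bash
python3 -c "
from cell import sign_off
print(sign_off())"
```

```text
the job is handed in; nothing more can be done
None
```

The job is handed in: the stop was latched, the gasket line was traced from the left front clamp to the right, the wand is back in its rest and the button is up again, with the clock at about 30 s; the sign-off returned no verdict.

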